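# Roll the rolling pin onto the inlaid strip of the pastry board

### The job

Clear the working side of the pastry board: with your fingertips on top of the rolling pin, roll it across the board until it comes to rest covering the dark inlaid strip and lying along it. Only push it from above: never take hold of it, lift it, or shove it low down from behind. Leave everything else on the board and the counter where it stands, and finish with the hand clear.

Things in the scene. Friction and masses are not known exactly. Their poses are not given: they have to be found in the camera images.
- pin: wooden rolling pin lying on the board: barrel 50 mm in diameter, 200 mm long, a slim handle (26 mm) at each end, 336 mm over all, about 0.4 kg. Origin at the barrel's middle, on its axis (z = 0.043; top at z = 0.068). y along its length; x and z turn as it rolls. Rolls without slip, half as far as a fingertip moving on its top; coasts about 10 mm from 0.1 m/s
- strip: straight strip of dark wood inlaid across the board, 36 mm wide, 340 mm long, flush (nothing to be felt); the only dark strip. Origin at its centre, at the board's face; y along its length, x across it. It lies about 60 to 180 mm from the pin, nearer the robot or farther than the pin, which starts almost parallel to it
- board: fixed pale wooden pastry board, 360 mm (its x) by 460 mm (its y) by 18 mm thick, on the counter; origin at the centre of its underside, its face at z = 0.018. It cannot move
- cutter: plain ring cutter of steel, 42 mm across and 32 mm high, standing on the board near one of its long edges; origin at the centre of its underside. Leave it alone
- shaker: small glass spice shaker with a steel top, 38 mm across and 77 mm high, standing on the board near one of its long edges; origin at the centre of its underside. Leave it alone
- pot: white enamel pot with its lid on, 202 mm across (256 mm over its two handles), 163 mm high to the top of the knob, on the counter; origin at the centre of its underside. Leave it alone
- holder: round bamboo spoon holder, 96 mm across and 140 mm high, with three wooden spoons that stand up to about 280 mm above the counter; origin at the centre of its underside. Leave it alone
- jar: glass jar with a blue screw cap, 90 mm across and 135 mm high, on the counter; origin at the centre of its underside. Leave it alone
- ladle: steel ladle lying on the counter, bowl 84 mm across and 32 mm high, handle 10 mm thick running 260 mm from the origin along its +x; origin under the bowl's centre. Leave it alone
- bowl: open steel bowl, 144 mm across and 55 mm high, on the counter; origin at the centre of its underside. Leave it alone

How it is judged (in metres and radians):
On the way, in this order (a step that is already met when the one before it is completed fails the run):
1. the fingertips touch the upper part of the rolling pin (contact force between the fingers and pin above 0.3 N), for 0.05 s.
2. the pin has rolled (not slid): it has turned about a quarter turn on its own axis ((angle between pin's own x axis and vertical below 0.6 rad or angle between pin's own x axis and vertical above 2.54 rad)), for 0.02 s.
At the end, for the whole second after the job is handed in: the rolling pin lies still on the board with the middle of its axis over the strip (within 18 mm of the strip's centre line, and within 90 mm along it), parallel to it within 0.17 rad (10 degrees), and every other thing is within 15 mm of where it stood (x of pin in the frame of strip between -0.018 and 0.018 m and y of pin in the frame of strip between -0.09 and 0.09 m and angle between the y axis of pin and the y axis of strip, either way round below 0.17 rad and height (world z) of pin between 0.039 and 0.047 m and linear speed of pin below 0.01 m/s and angular speed of pin below 0.2 rad/s and distance of each of cutter, shaker, pot, holder, jar, ladle, bowl from where it was at the start of the episode below 0.015 m); the robot touches nothing.
It fails at once if the rolling pin is lifted (its axis more than 12 mm above where it lies on the board) (height (world z) of pin above 0.055 m).
It fails at once if the rolling pin leaves the board (height (world z) of pin below 0.033 m).
It fails at once if the fingers touch the pin while reaching low beside it (TCP below z = 0.063, that is fingertips below about the height of the pin's axis): pinched or shoved from behind instead of pushed from above (contact force between the fingers and pin above 0.3 N and height (world z) of the grasp point below 0.063 m).
It fails at once if a bystander (cutter, shaker, pot, holder, jar, ladle or bowl) is disturbed: moved more than 15 mm (distance of any of cutter, shaker, pot, holder, jar, ladle, bowl from where it was at the start of the episode above 0.015 m).
It also fails if it takes over 64 s, if anything falls off the work surface, if the arm or the gripper's body presses on something with over 40 N, if the wrist force passes 120 N, or if a joint passes its speed limit or range.

### The arm

A 6-joint arm with a two-finger parallel gripper is mounted at the origin on the work surface. World frame = base frame: x ahead of the robot, y to its left, z up, the work surface at z = 0. Lengths are in mm, angles in rad, forces in N, time in s.
With the tool pointing down it reaches from about 400 to 925 mm from the base axis. Payload 12.5 kg.
Tool frame: the origin (TCP) lies between the finger pads, 19 mm behind the fingertips; this is the grasp point; z points along the fingers, y is the line along which they close (so a half turn about z gives the same grasp; the last joint's range is limited). The gripper opens to 95 mm and grips with 3 to 60 N. Pads are 20 mm wide; open, the fingers measure 119 mm over their backs; the gripper's body (75 mm by 180 mm) begins 59 mm behind the grasp point.
Start: joints at [1.062, 0.491, 1.559, -0, 1.092, -0.106], TCP at [244.982, 575.003, 233.461] pointing down, gripper open.
Joint ranges: [-3.1, 3.1], [-0.84, 2.19], [0.05, 2.79], [-1.13, 4.28], [0.06, 2.93], [-2.69, 2.69]. Speed limits (rad/s): [2.22, 2.22, 2.79, 3.14, 3.14, 3.14].

### API

Orientations are given as [roll, pitch, yaw] about the fixed x, y, z axes, in that order (R = Rz(yaw) Ry(pitch) Rx(roll)).
In Python, from cell import env gives the robot as it stands.
- The arm moves only by the shell command python3 steer.py, which reads ROWS from standard input. ROWS is a JSON list of rows, 1 to 5 of them, each written [[dx, dy, dz], turn, opening]: dx, dy, dz in shares of 250 mm (1.0 is 250 mm), then a turn about the tool's z in fractions of the full range, 1 being pi rad, then the opening from 0.0 (shut) to 1.0 (fully open); each row is the pose to reach, as a shift and turn from the pose commanded when the command began, along the tool's axes at that moment; what a row does not reach only later rows make up. A row lasts 1/12 s, in which the tool goes at most 41.7 mm and 0.125 rad, less where a joint would pass 70% of its speed; a pose out of reach is approached as far as the arm can. The fingers move at their own pace and stop on an object; the grip force is fixed at half the most. Time passes only in rows, so rows that do not move let the fingers close. It prints the time, the measured TCP pose, the force, the opening and the grip force at its end. Shift and turn numbers lie between -1 and 1, and a call with a number outside is refused. Input that does not fit is refused with a message, and nothing moves.
- env.state(): the state, without advancing time (a new reading comes with each control period).
- env.read_camera(name): name is "side" or "top"; returns (picture, depth): 480x640x3 uint8, red, green, blue; 480x640 float32, mm along the optical axis (not along the pixel's ray), 0 where there is no reading.
- env.camera_info(name): a dict with "vertical_fov" (degrees; the focal length in pixels is half the picture's height over the tangent of half this angle, whatever the lens; pixels are square), "cx", "cy" (the principal point, pixels), "dist_coeffs" ([k1, k2, p1, p2, k3] as OpenCV has them; the pictures are not rectified), "origin" and "attitude" of the camera in the world. Camera axes: x right, y down, z forward; pixel columns grow to the right and rows downward; lengths in mm; the calibration is good to about 2 mm. A picture is of the moment at which its call begins. camera_info takes no time and is no camera call.
- env.job_done(): hands the job in; it is judged then, once.
The state is a dict: "t": time; "joints": joint angles; "qvel": joint speeds; "tau": joint torques, N m; "eef_pos": TCP position; "tcp_rot": TCP orientation; "ft_force": force on the tool from outside, world axes, zero at the start; "moment": the same for the moment, N m; "opening": opening from 0.0 (shut) to 1.0 (fully open); "grip_force": force on a finger pad.
Only numpy, scipy, OpenCV 4.12 (cv2) and the standard library are available. Lean on these libraries where they do the work, as an engineer would, in place of code of your own. Each camera call takes 0.05 s, during which the arm holds its last target. There are 200 camera calls.

## Working session

There is one attempt and no reset: what is moved stays moved. The work goes in short steps, Python scripts to look and compute and a shell command to move; the robot and the scene stay as the last step left them, time stands still between calls to the robot, and variables do not carry over. Pictures are saved under pics/ and viewed, at most 10 in all, crops included, and the job is handed in when it is done.

```bash
ls; mkdir -p pics
python3 - <<'E'
from cell import env
import cv2
for n in("top","side"):
    p,d=env.read_camera(n); cv2.imwrite(f"pics/{n}0.png",p[:,:,::-1]); print(n,env.camera_info(n))
s=env.state(); print(s)
E
```

```text
cell.py
pics
steer.py
top {'vertical_fov': 47.97083548547097, 'cx': 311.1293180908149, 'cy': 237.73690102789325, 'dist_coeffs': array([0.03415605, 0.        , 0.        , 0.        , 0.        ]), 'origin': array([ 281.19367514,   47.99580028, 1766.3469052 ]), 'attitude': array([-2.99318409,  0.00634063, -1.58291297])}
side {'vertical_fov': 46.484171086981576, 'cx': 318.42400218237447, 'cy': 230.84329808431397, 'dist_coeffs': array([-0.04835441,  0.        ,  0.        ,  0.        ,  0.        ]), 'origin': array([ 152.38090164,  743.89521265, 1389.12125962]), 'attitude': array([-2.59863251e+00, -3.10791599e-04, -2.65142175e+00])}
{'t': 0.1, 'joints': array([ 1.06237917e+00,  4.91474215e-01,  1.55937112e+00, -5.44400729e-05,
        1.09171252e+00, -1.05599492e-01]), 'qvel': array([-0.00030214, -0.00161369, -0.001388  ,  0.00022291,  0.00365403,
       -0.0004773 ]), 'tau': array([ 3.13314689e-03, -6.13625336e+01, -2.58611047e+01,  6.93893689e-02,
        4.69129847e-02, -1.29155947e-04]), 'eef_pos': array([244.90305825, 574.80955298, 232.94174203]), 'tcp_rot': array([-3.14062775e+00, -5.37166822e-05,  2.73880008e+00]), 'ft_force': array([-0.1478312 ,  0.01843453, -0.31066596]), 'moment': array([ 0.0244248 , -0.01705596, -0.03441398]), 'grip_force': 0.0, 'opening': 0.9997558345695436}
```

View pics/top0.png

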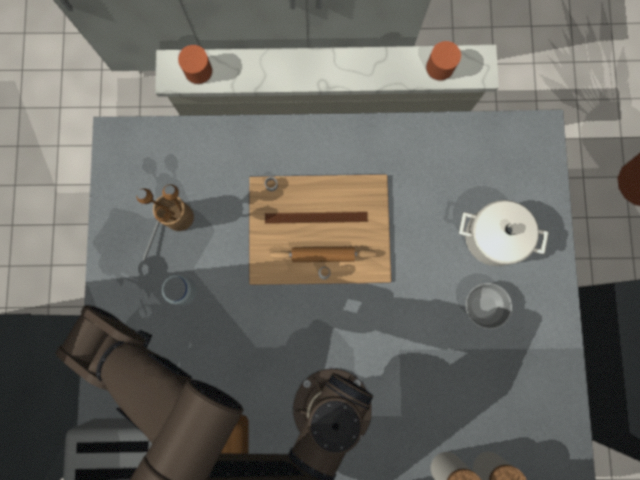

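View pics/side0.png

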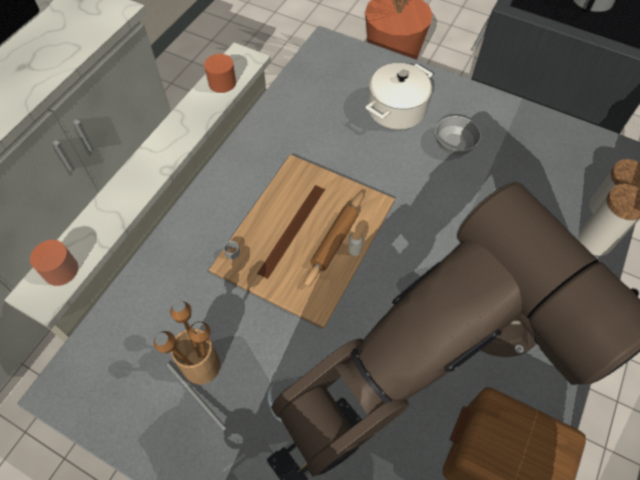

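The top view shows the strip at about (265–367, 217) and the pin's barrel at about (290–352, 254). The shaker is at (323, 271) on the robot's side of the pin, and the cutter is at (270, 184) on the far edge. The side view agrees: the strip lies farther from the robot than the pin.

```bash
cat > look.py <<'E'
from cell import env
import cv2, numpy as np
from scipy.spatial.transform import Rotation as R
def cam(n):
    i=env.camera_info(n); f=240/np.tan(np.radians(i["vertical_fov"]/2))
    K=np.array([[f,0,i["cx"]],[0,f,i["cy"]],[0,0,1]])
    return K,i["dist_coeffs"],i["origin"],R.from_euler("xyz",i["attitude"]).as_matrix()
def rays(n,uv):
    K,D,o,A=cam(n); q=cv2.undistortPoints(np.float32(uv).reshape(-1,1,2),K,D)[:,0]
    return o,np.c_[q,np.ones(len(q))]@A.T
def plane(n,uv,z):
    o,r=rays(n,uv); return o+r*((z-o[2])/r[:,2])[:,None]
def pts(n,uv,d):
    o,r=rays(n,uv); return o+r*d[:,None]
def project(n,P):
    K,D,o,A=cam(n); return cv2.projectPoints(np.float64(P).reshape(-1,3),cv2.Rodrigues(A.T)[0],-A.T@o,K,D)[0][:,0]
def blob(m):
    k,l,s,c=cv2.connectedComponentsWithStats(m.astype(np.uint8)); j=1+s[1:,4].argmax(); v,u=np.where(l==j); return np.c_[u,v]
def box(P):
    c,wh,a=cv2.minAreaRect(np.float32(P[:,:2])); b=cv2.boxPoints((c,wh,a))
    e=[b[1]-b[0],b[2]-b[1]]; e=max(e,key=np.linalg.norm); e=e*np.sign(e[1])
    return np.round(c,1),np.round(sorted(wh),1),round(float(np.arctan2(-e[0],e[1])),3)  # yaw of y axis
def measure(n,show=True):
    p,d=env.read_camera(n); h=cv2.cvtColor(p,cv2.COLOR_RGB2HSV)
    g=np.indices((480,640)); uv=np.c_[g[1].ravel(),g[0].ravel()]; P=pts(n,uv,d.ravel()).reshape(480,640,3)
    W=plane(n,uv,18).reshape(480,640,3)
    roi=(W[...,0]>300)&(W[...,0]<900)&(abs(W[...,1]-60)<300)
    out={}
    strip=roi&(p.max(2)<110)&(h[...,1]>110)&(h[...,0]<20)&(abs(P[...,2]-18)<8)
    if strip.any(): b=blob(strip); out["strip"]=box(plane(n,b,18))
    hi=roi&(P[...,2]>32)&(P[...,2]<80)&(h[...,1]>90)&(h[...,0]<25)
    b=blob(hi); Q=P[b[:,1],b[:,0]]; out["pin"]=box(Q); out["pinz"]=np.percentile(Q[:,2],[5,50,95,99]).round(1)
    bar=Q[Q[:,2]>60]; out["crest"]=box(bar) if len(bar)>5 else None
    if show:
        v=p[:,:,::-1].copy(); v[strip]=(255,0,0); v[b[:,1],b[:,0]]=(0,255,0)
    else: v=None
    return out,p,d,P,v
E
python3 - <<'E'
from look import *
for n in("top","side"):
    o,p,d,P,v=measure(n)
    for k,x in o.items(): print(n,k,x)
    cv2.imwrite(f"pics/m_{n}.png",cv2.resize(v[140:340,200:440],None,fx=3,fy=3,interpolation=0))
    if n=="top":
        for nm,u,w in(("shaker",323,271),("cutter",270,184)):
            q=P[w-8:w+9,u-8:u+9].reshape(-1,3); z=q[q[:,2]>28]; print(nm,len(z),z.mean(0).round(),z.max(0).round(),z.min(0).round())
        m=(p.min(2)>0)&(abs(P[...,2]-18)<4)&(abs(P[...,0]-600)<250)&(abs(P[...,1]-50)<300)&(cv2.cvtColor(p,cv2.COLOR_RGB2HSV)[...,1]>60)
        print("board",box(P[m]))
E
```

```text
top strip (array([611.7,  42.4]), array([ 33.5, 336.3]), -0.013)
top pin (array([486.7,  18.3]), array([ 50.5, 198.6]), -0.011)
top pinz [49.1 64.2 73.  76.8]
top crest (array([486.1,  18.6]), array([ 44.9, 197.2]), -0.004)
shaker 68 [420.  16. 109.] [ 443.   48. 1766.] [281.  -7.  29.]
cutter 79 [717. 184.  65.] [ 747.  216. 1766.] [281.  48.  28.]
board (array([574.3,  28.5]), array([360. , 457.1]), 0.002)
side strip (array([610.1,  46.3]), array([ 35.5, 337.4]), -0.013)
side pin (array([484.8,  21.9]), array([ 51.1, 336.5]), -0.008)
side pinz [44.4 60.7 70.  72.4]
side crest (array([484.9,  23.5]), array([ 41.9, 300.7]), -0.003)
```

View pics/m_top.png

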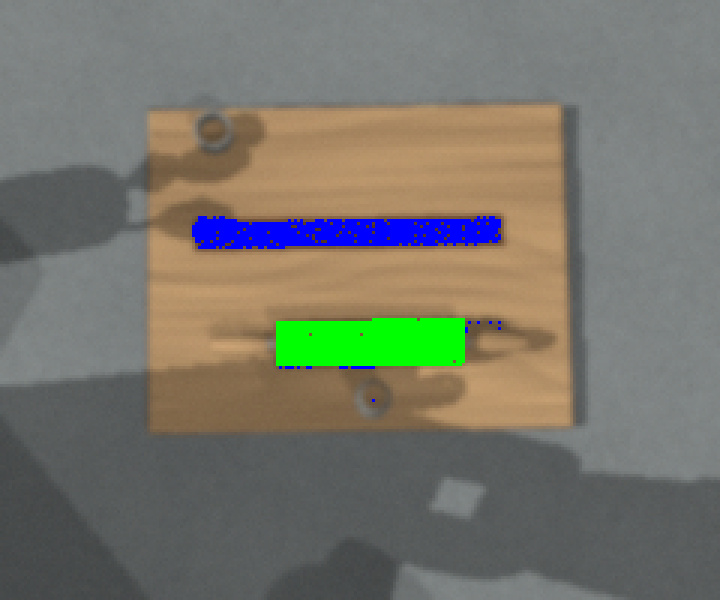

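The masks fit: the strip is 34×336 at (611, 44) and the pin 50×199 (336 overall) at (486, 20), so the pin needs to roll about +125 mm in x. Next I'll check the clearances and work out the approach.

```bash
cat >> look.py <<'E'
def to(x,y,z,yaw):
    s=env.state(); A=R.from_euler("xyz",s["tcp_rot"]); e=s["eef_pos"]
    dt=-((yaw-s["tcp_rot"][2]+np.pi)%(2*np.pi)-np.pi)
    print("tcp",e.round(1),"yaw",s["tcp_rot"].round(3),"F",s["ft_force"].round(1),"shift",A.inv().apply(np.array([x,y,z])-e).round(1),"turn",round(dt,3))
E
python3 - <<'E'
from look import *
print("shaker",plane("top",[[324.3,272.7]],77),"cutter",plane("top",[[270.7,183.7]],50))
for n in("top","side"):
    p,d=env.read_camera(n); g=np.indices((480,640)); P=pts(n,np.c_[g[1].ravel(),g[0].ravel()],d.ravel()); P=P[d.ravel()>0]
    for nm,x0,x1,y0,y1,zz in(("jar",250,500,320,470,80),("holder",500,760,330,520,90),("pathbox",300,560,-100,360,80)):
        q=P[(P[:,0]>x0)&(P[:,0]<x1)&(P[:,1]>y0)&(P[:,1]<y1)&(P[:,2]>zz)&(P[:,2]<320)]
        print(n,nm,len(q),q.min(0).round() if len(q) else "",q.max(0).round() if len(q) else "")
to(472,22,150,np.pi-.011)
E
```

```text
shaker [[422.51174599  15.69827719  77.        ]] cutter [[718.07818144 185.64082217  50.        ]]
top jar 192 [334. 430.  80.] [420. 470. 138.]
top holder 644 [560. 434.  90.] [669. 520. 278.]
top pathbox 58 [406.  -2.  80.] [481.  32.  99.]
side jar 43 [370. 435.  92.] [419. 468. 111.]
side holder 1072 [560. 440.  90.] [667. 520. 277.]
side pathbox 72 [404.   5.  82.] [442.  40.  98.]
tcp [244.9 574.9 233.3] yaw [-3.141 -0.     2.739] F [-1.1 -0.9  0.3] shift [-425.6 -419.7   83.4] turn -0.392
```

Careful with the scale: shifts go in shares of 250 mm and turns go in shares of pi rad. That gives: -142 mm / 250 = -0.568, -140 mm / 250 = -0.56, -0.392 rad / 3.1416 = -0.1248.

```bash
echo '[[[-0.568, -0.56, 0], -0.0382, 1], [[-0.568, -0.56, 0], -0.0764, 1], [[-0.568, -0.56, 0], -0.1146, 1], [[-0.568, -0.56, 0], -0.1248, 1], [[-0.568, -0.56, 0], -0.1248, 1]]' | python3 steer.py; python3 -c "from look import *;to(472,22,150,np.pi-.011)"
```

```text
t: 0.72
eef_pos: [321.1, 388.2, 233.5]
tcp_rot: [-3.141, 0.0, 3.133]
ft_force: [-0.0, 0.2, 0.5]
opening: 0.998
grip_force: 0.0
tcp [321.1 388.2 233.5] yaw [-3.141  0.     3.133] F [-0.   0.2  0.5] shift [-153.9 -364.9   83.6] turn 0.003
```

Converted, -190 mm / 250 = -0.76, -80 mm / 250 = -0.32.

```bash
echo '[[[-0.32, -0.76, 0], 0, 1], [[-0.32, -0.76, 0], 0, 1], [[-0.32, -0.76, 0], 0, 1], [[-0.32, -0.76, 0], 0, 1], [[-0.32, -0.76, 0], 0, 1]]' | python3 steer.py; echo '[[[-0.296, -0.7, 0], 0, 1], [[-0.296, -0.7, 0], 0, 1], [[-0.296, -0.7, 0], 0, 1], [[-0.296, -0.7, 0], 0, 1], [[-0.296, -0.7, 0], 0, 1]]' | python3 steer.py; echo '[[[0, 0, 0], 0, 1], [[0, 0, 0], 0, 1]]' | python3 steer.py; python3 -c "from look import *;to(474,22,100,np.pi-.011)"
```

```text
t: 1.13
eef_pos: [399.0, 197.7, 233.7]
tcp_rot: [3.141, 0.001, 3.131]
ft_force: [2.0, 0.1, -0.9]
opening: 0.995
grip_force: 0.0
t: 1.55
eef_pos: [471.9, 20.5, 233.5]
tcp_rot: [-3.141, 0.001, 3.129]
ft_force: [0.3, -0.2, -0.3]
opening: 1.0
grip_force: 0.0
t: 1.72
eef_pos: [470.9, 22.9, 233.3]
tcp_rot: [3.141, -0.0, 3.128]
ft_force: [-0.2, 0.2, 0.6]
opening: 1.0
grip_force: 0.0
tcp [470.9  22.9 233.3] yaw [ 3.141 -0.     3.128] F [-0.2  0.2  0.6] shift [ -3.1  -0.9 133.3] turn -0.002
```

Converted, 138 mm / 250 = 0.552, 130 mm / 250 = 0.52.

```bash
echo '[[[-0.02, 0, 0.16], 0, 1], [[-0.02, 0, 0.32], 0, 1], [[-0.02, 0, 0.44], 0, 1], [[-0.02, 0, 0.52], 0, 1], [[-0.02, 0, 0.552], 0, 1]]' | python3 steer.py; echo '[[[0, 0, 0.016], 0, 1], [[0, 0, 0.016], 0, 1], [[0, 0, 0.024], 0, 1], [[0, 0, 0.028], 0, 1], [[0, 0, 0.028], 0, 1]]' | python3 steer.py;echo '[[[0, 0, 0.004], 0, 1], [[0, 0, 0.004], 0, 1], [[0, 0, 0.004], 0, 1]]' | python3 steer.py; python3 -c "from look import *;to(500,22,87,np.pi-.011)"
```

```text
t: 2.13
eef_pos: [474.3, 25.1, 93.1]
tcp_rot: [3.141, -0.004, 3.132]
ft_force: [-0.8, -0.4, -0.4]
opening: 1.002
grip_force: 0.0
t: 2.55
eef_pos: [476.1, 23.9, 89.2]
tcp_rot: [-3.142, 0.002, 3.131]
ft_force: [0.3, 0.9, -0.2]
opening: 1.001
grip_force: 0.0
t: 2.8
eef_pos: [475.9, 23.8, 87.7]
tcp_rot: [3.142, 0.001, 3.131]
ft_force: [0.1, 0.3, 1.0]
opening: 1.0
grip_force: 0.0
tcp [475.9  23.8  87.7] yaw [3.142e+00 1.000e-03 3.131e+00] F [0.1 0.3 1. ] shift [-24.1  -1.6   0.7] turn 0.0
```

Almost in contact; I'll press down until I feel it.

Converted, 0.7 mm / 250 = 0.0028.

```bash
echo '[[[0, 0, 0.0028], 0, 1], [[0, 0, 0.0028], 0, 1], [[0, 0, 0.0028], 0, 1]]' | python3 steer.py; echo '[[[0, 0, 0.002], 0, 1], [[0, 0, 0.002], 0, 1], [[0, 0, 0.002], 0, 1]]' | python3 steer.py
```

```text
t: 3.05
eef_pos: [476.1, 23.8, 87.0]
tcp_rot: [3.142, 0.001, 3.131]
ft_force: [-0.0, -0.4, 5.1]
opening: 1.003
grip_force: 2.2
t: 3.3
eef_pos: [476.5, 23.8, 86.8]
tcp_rot: [-3.142, 0.002, 3.131]
ft_force: [0.1, -0.0, 10.4]
opening: 1.007
grip_force: 5.0
```

Converted, -20 mm / 250 = -0.08, -16 mm / 250 = -0.064.

```bash
echo '[[[-0.016, 0, 0], 0, 1], [[-0.032, 0, 0], 0, 1], [[-0.048, 0, 0], 0, 1], [[-0.064, 0, 0], 0, 1], [[-0.08, 0, 0], 0, 1]]' | python3 steer.py; echo '[[[-0.02, 0, 0], 0, 1], [[-0.04, 0, 0], 0, 1], [[-0.056, 0, 0], 0, 1], [[-0.068, 0, 0], 0, 1], [[-0.072, 0, 0], 0, 1]]' | python3 steer.py;  python3 -c "
from look import *
o,*_=measure('side')
print(o['pin'],o['crest'])
o,*_=measure('top')
print(o['pin'],o['crest'])"
```

```text
t: 3.72
eef_pos: [496.5, 23.8, 86.9]
tcp_rot: [3.141, 0.002, 3.131]
ft_force: [-0.2, 1.5, 10.9]
opening: 0.997
grip_force: 5.2
t: 4.13
eef_pos: [514.7, 23.7, 86.8]
tcp_rot: [3.141, 0.002, 3.131]
ft_force: [1.0, 3.2, 10.3]
opening: 0.996
grip_force: 4.9
(array([503.5,  21.6]), array([ 50.1, 339. ]), -0.016) (array([505.3,  31.5]), array([ 47.8, 252.8]), 0.024)
(array([504.7, 158. ]), array([22.9, 55.9]), -0.034) (array([500.6, 154.1]), array([ 8.1, 41.5]), 0.064)
```

Converted, 22 mm / 250 = 0.088, 14 mm / 250 = 0.056.

```bash
echo '[[[0, 0, -0.048], 0, 1], [[0.056, 0, -0.048], 0, 1], [[0.088, 0, -0.048], 0, 1], [[0.088, 0, -0.008], 0, 1], [[0.088, 0, 0], 0, 1]]' | python3 steer.py; echo '[[[-0.012, 0, 0], 0, 1], [[-0.032, 0, 0], 0, 1], [[-0.052, 0, 0], 0, 1], [[-0.072, 0, 0], 0, 1], [[-0.092, 0, 0], 0, 1]]' | python3 steer.py; echo '[[[-0.02, 0, 0], 0, 1], [[-0.04, 0, 0], 0, 1], [[-0.06, 0, 0], 0, 1], [[-0.076, 0, 0], 0, 1], [[-0.08, 0, 0], 0, 1]]' | python3 steer.py;  python3 -c "
from look import *
o,*_=measure('side')
print(o['pin'],o['crest'])"
```

```text
t: 4.65
eef_pos: [492.3, 23.7, 86.1]
tcp_rot: [3.141, 0.002, 3.131]
ft_force: [-2.7, 2.7, 41.0]
opening: 1.003
grip_force: 20.9
t: 5.07
eef_pos: [516.5, 23.6, 86.8]
tcp_rot: [3.141, 0.003, 3.131]
ft_force: [-0.5, 3.9, 19.4]
opening: 0.998
grip_force: 9.4
t: 5.48
eef_pos: [536.8, 23.6, 86.7]
tcp_rot: [3.141, 0.003, 3.131]
ft_force: [0.4, 5.4, 16.8]
opening: 0.997
grip_force: 8.8
(array([524.4,  21.9]), array([ 49.8, 338.8]), -0.014) (array([526.9,  26. ]), array([ 45.4, 311.2]), 0.005)
```

Converted, 22 mm / 250 = 0.088, 14 mm / 250 = 0.056.

```bash
echo '[[[0, 0, -0.04], 0, 1], [[0.056, 0, -0.04], 0, 1], [[0.088, 0, -0.036], 0, 1], [[0.088, 0, -0.02], 0, 1], [[0.088, 0, -0.008], 0, 1]]' | python3 steer.py; echo '[[[0, 0, 0.004], 0, 1], [[0, 0, 0.0068], 0, 1], [[0, 0, 0.0068], 0, 1]]' | python3 steer.py; echo '[[[-0.012, 0, 0], 0, 1], [[-0.032, 0, 0], 0, 1], [[-0.052, 0, 0], 0, 1], [[-0.072, 0, 0], 0, 1], [[-0.092, 0, 0], 0, 1]]' | python3 steer.py; echo '[[[-0.02, 0, 0], 0, 1], [[-0.04, 0, 0], 0, 1], [[-0.06, 0, 0], 0, 1], [[-0.076, 0, 0], 0, 1], [[-0.08, 0, 0], 0, 1]]' | python3 steer.py;  python3 -c "
from look import *
o,*_=measure('side')
print(o['pin'],o['crest'])"
```

```text
t: 5.95
eef_pos: [512.7, 23.4, 87.6]
tcp_rot: [3.141, -0.0, 3.131]
ft_force: [0.4, -0.2, -0.4]
opening: 0.999
grip_force: 0.0
t: 6.2
eef_pos: [514.0, 23.4, 86.8]
tcp_rot: [3.142, 0.002, 3.131]
ft_force: [0.2, -0.1, 8.6]
opening: 1.0
grip_force: 4.3
t: 6.62
eef_pos: [537.2, 23.3, 86.9]
tcp_rot: [3.141, 0.002, 3.131]
ft_force: [0.5, 3.5, 10.3]
opening: 0.999
grip_force: 4.9
t: 7.03
eef_pos: [557.4, 23.3, 86.8]
tcp_rot: [3.141, 0.002, 3.131]
ft_force: [0.1, 3.6, 9.6]
opening: 0.997
grip_force: 5.0
(array([546.8,  22.3]), array([ 50.5, 338.9]), -0.004) (array([546.2,  24.7]), array([ 41.3, 202. ]), -0.022)
```

Each stroke rolls the pin about 21 mm, and it now sits at x ≈ 547. I'll do two more of the same, checking between them.

Converted, 22 mm / 250 = 0.088, 14 mm / 250 = 0.056.

```bash
echo '[[[0, 0, -0.04], 0, 1], [[0.056, 0, -0.04], 0, 1], [[0.088, 0, -0.036], 0, 1], [[0.088, 0, -0.02], 0, 1], [[0.088, 0, -0.008], 0, 1]]' | python3 steer.py; echo '[[[0, 0, 0.004], 0, 1], [[0, 0, 0.0072], 0, 1], [[0, 0, 0.0072], 0, 1]]' | python3 steer.py; echo '[[[-0.012, 0, 0], 0, 1], [[-0.032, 0, 0], 0, 1], [[-0.052, 0, 0], 0, 1], [[-0.072, 0, 0], 0, 1], [[-0.092, 0, 0], 0, 1]]' | python3 steer.py; echo '[[[-0.02, 0, 0], 0, 1], [[-0.04, 0, 0], 0, 1], [[-0.06, 0, 0], 0, 1], [[-0.076, 0, 0], 0, 1], [[-0.08, 0, 0], 0, 1]]' | python3 steer.py;  python3 -c "
from look import *
o,*_=measure('side')
print(o['pin'],o['crest'])"
```

```text
t: 7.5
eef_pos: [533.8, 23.2, 88.3]
tcp_rot: [3.142, -0.0, 3.131]
ft_force: [0.4, -0.8, -0.5]
opening: 1.004
grip_force: 0.0
t: 7.75
eef_pos: [534.6, 23.1, 86.8]
tcp_rot: [3.142, 0.001, 3.131]
ft_force: [0.2, 0.4, 3.7]
opening: 1.002
grip_force: 2.2
t: 8.17
eef_pos: [557.8, 23.1, 87.0]
tcp_rot: [3.141, 0.001, 3.131]
ft_force: [0.1, 1.2, 6.3]
opening: 1.0
grip_force: 3.0
t: 8.58
eef_pos: [578.0, 23.0, 86.9]
tcp_rot: [3.141, 0.001, 3.131]
ft_force: [0.5, 2.2, 6.2]
opening: 0.998
grip_force: 3.3
(array([566.6,  21.7]), array([ 49. , 341.5]), -0.023) (array([563.9,  31.3]), array([ 47.2, 294.7]), -0.11)
```

Converted, 22 mm / 250 = 0.088, 14 mm / 250 = 0.056.

```bash
echo '[[[0, 0, -0.04], 0, 1], [[0.056, 0, -0.04], 0, 1], [[0.088, 0, -0.036], 0, 1], [[0.088, 0, -0.02], 0, 1], [[0.088, 0, -0.008], 0, 1]]' | python3 steer.py; echo '[[[0, 0, 0.004], 0, 1], [[0, 0, 0.0076], 0, 1], [[0, 0, 0.0076], 0, 1]]' | python3 steer.py; echo '[[[-0.012, 0, 0], 0, 1], [[-0.032, 0, 0], 0, 1], [[-0.052, 0, 0], 0, 1], [[-0.072, 0, 0], 0, 1], [[-0.092, 0, 0], 0, 1]]' | python3 steer.py; echo '[[[-0.02, 0, 0], 0, 1], [[-0.04, 0, 0], 0, 1], [[-0.06, 0, 0], 0, 1], [[-0.076, 0, 0], 0, 1], [[-0.08, 0, 0], 0, 1]]' | python3 steer.py;  python3 -c "
from look import *
o,*_=measure('side')
print(o['pin'],o['crest'])"
```

```text
t: 9.05
eef_pos: [554.8, 22.9, 88.6]
tcp_rot: [3.142, 0.0, 3.131]
ft_force: [-0.0, -0.2, 0.5]
opening: 0.999
grip_force: 0.0
t: 9.3
eef_pos: [555.5, 22.9, 86.9]
tcp_rot: [3.142, 0.001, 3.131]
ft_force: [0.1, -0.7, 2.3]
opening: 0.997
grip_force: 1.5
t: 9.72
eef_pos: [578.6, 22.9, 87.0]
tcp_rot: [3.141, 0.001, 3.131]
ft_force: [-0.4, 1.2, 6.2]
opening: 0.996
grip_force: 2.7
t: 10.13
eef_pos: [598.9, 22.8, 87.0]
tcp_rot: [3.141, 0.001, 3.131]
ft_force: [-0.2, 2.5, 6.2]
opening: 1.0
grip_force: 3.1
(array([586.2,  23. ]), array([ 49.1, 337.6]), -0.032) (array([587.9,  22.7]), array([ 45.7, 279.8]), -0.002)
```

Converted, 23 mm / 250 = 0.092, 14 mm / 250 = 0.056.

```bash
echo '[[[0, 0, -0.04], 0, 1], [[0.056, 0, -0.04], 0, 1], [[0.092, 0, -0.036], 0, 1], [[0.092, 0, -0.02], 0, 1], [[0.092, 0, -0.008], 0, 1]]' | python3 steer.py; echo '[[[0, 0, 0.004], 0, 1], [[0, 0, 0.0084], 0, 1], [[0, 0, 0.0084], 0, 1]]' | python3 steer.py; echo '[[[-0.012, 0, 0], 0, 1], [[-0.032, 0, 0], 0, 1], [[-0.052, 0, 0], 0, 1], [[-0.072, 0, 0], 0, 1], [[-0.092, 0, 0], 0, 1]]' | python3 steer.py; echo '[[[-0.02, 0, 0], 0, 1], [[-0.044, 0, 0], 0, 1], [[-0.068, 0, 0], 0, 1], [[-0.084, 0, 0], 0, 1], [[-0.088, 0, 0], 0, 1]]' | python3 steer.py; echo '[[[0, 0, 0], 0, 1], [[0, 0, 0], 0, 1]]' | python3 steer.py; echo '[[[0, 0, -0.032], 0, 1], [[0, 0, -0.16], 0, 1], [[0, 0, -0.32], 0, 1], [[0, 0, -0.44], 0, 1], [[0, 0, -0.44], 0, 1]]' | python3 steer.py;  python3 -c "
from look import *
o,*_=measure('side')
print(o['pin'],o['crest'])"
```

```text
t: 10.6
eef_pos: [574.7, 22.7, 88.7]
tcp_rot: [3.142, -0.0, 3.131]
ft_force: [0.1, 0.3, -0.8]
opening: 1.003
grip_force: 0.0
t: 10.85
eef_pos: [575.5, 22.7, 86.8]
tcp_rot: [3.142, 0.001, 3.131]
ft_force: [-1.2, 1.1, 2.8]
opening: 0.999
grip_force: 1.6
t: 11.27
eef_pos: [598.8, 22.6, 87.0]
tcp_rot: [3.141, 0.001, 3.131]
ft_force: [-0.2, 1.4, 5.1]
opening: 1.003
grip_force: 2.9
t: 11.68
eef_pos: [621.1, 22.6, 87.0]
tcp_rot: [3.141, 0.001, 3.131]
ft_force: [-0.3, 3.3, 6.8]
opening: 1.004
grip_force: 3.4
t: 11.85
eef_pos: [620.7, 22.6, 87.0]
tcp_rot: [3.141, 0.001, 3.131]
ft_force: [-0.0, 3.0, 5.9]
opening: 0.999
grip_force: 3.0
t: 12.27
eef_pos: [622.0, 22.1, 203.1]
tcp_rot: [-3.141, 0.009, 3.131]
ft_force: [1.0, 0.8, 0.4]
opening: 1.0
grip_force: 0.0
(array([610. ,  23.5]), array([ 50.9, 333.9]), -0.004) (array([609.5,  29.9]), array([ 43.2, 275.9]), 0.013)
```

The pin reads x = 610 against the strip's 610–611. I'll move the hand up and back, then verify.

Converted, 160 mm / 250 = 0.64, 120 mm / 250 = 0.48.

```bash
echo '[[[0, 0, -0.12], 0, 1], [[0.16, 0, -0.16], 0, 1], [[0.32, 0, -0.16], 0, 1], [[0.48, 0, -0.16], 0, 1], [[0.64, 0, -0.16], 0, 1]]' | python3 steer.py; echo '[[[0, 0, 0], 0, 1], [[0, 0, 0], 0, 1], [[0, 0, 0], 0, 1], [[0, 0, 0], 0, 1], [[0, 0, 0], 0, 1]]' | python3 steer.py;  python3 -c "
from look import *
for i in range(2):
    o,p,d,P,v=measure('side'); print(o['pin'],o['crest'],o['pinz'])
cv2.imwrite('pics/end_side.png',p[:,:,::-1])"
```

```text
t: 12.73
eef_pos: [457.6, 24.0, 235.7]
tcp_rot: [3.141, -0.002, 3.131]
ft_force: [0.4, -0.5, 0.4]
opening: 1.004
grip_force: 0.0
t: 13.15
eef_pos: [460.7, 23.9, 236.3]
tcp_rot: [3.141, -0.001, 3.131]
ft_force: [1.1, 0.7, -0.1]
opening: 0.999
grip_force: 0.0
(array([609.8,  23.5]), array([ 50.1, 336.1]), -0.011) (array([609.2,  41.7]), array([ 44.1, 289.4]), 0.0) [44.  61.1 70.3 72.9]
(array([610.3,  23.3]), array([ 50.7, 339.3]), -0.014) (array([609.9,  42.4]), array([ 43.6, 269.4]), 0.001) [43.5 60.9 70.3 72.8]
```

View pics/end_side.png

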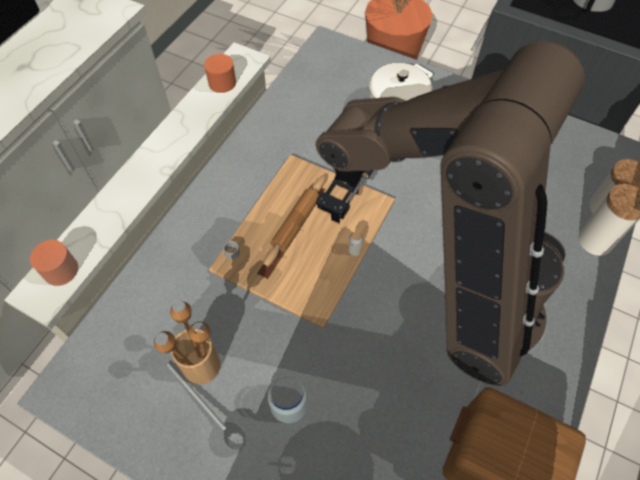

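The side view shows the pin lying along the strip from about (265, 268) to (320, 185). The cutter (232, 248) and shaker (355, 245) have not moved, and the hand is clear above the board.

```bash
python3 -c "
from cell import env
print(env.job_done())"
```

```text
the job is handed in; nothing more can be done
None
```

The job is handed in: the pin was rolled from above onto the dark strip, about 1 mm off its centre line and parallel to within 0.01 rad, nothing else looked moved and the hand is clear; the hand-in returned no verdict.

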